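# Park the icing syringe in its slotted stand

### The job

Put the icing syringe away in its bench stand: set its flanged foot on the front of the stand, slide it in under the slotted plate over the spring catch, and push it gently fully home against the stop, wherever that is set, so that the catch springs up again behind the flange. Leave it standing upright there, never force it against the stand, and do not disturb the salt shaker, the jam jar or the mug.

Things in the scene. Friction and masses are not known exactly. Their poses are not given: they have to be found in the camera images.
- tube: Icing syringe, loose, about 0.14 to 0.28 kg, standing upright on the worktop: a plain aluminium barrel 34 mm across on a round foot flange 58 mm across and 6 mm thick, with a white screw ring (37 mm across, 72 to 80 mm above the underside) and a short white nozzle on top; 96 mm tall in all. Rotationally symmetric. Origin at the centre of the flange's underside, z up.
- tube_grip (a point): Point on the syringe's axis 56 mm above its underside, where the bare barrel is gripped (bare from 6 to 72 mm above the underside). Held by fingers that close across the slide direction the round barrel pivots in them when its foot drags; held by fingers that close along it, it stays upright.
- stand: Bench stand fixed to the worktop, 170 x 110 mm: white base with an aluminium slotted plate on top. Its x axis is the direction in which the syringe is slid in, z up; origin on the worktop, on the slot's middle line. In its frame (mm) the base runs from x -115 to 55, y -55 to 55; the floor on which the flange slides is at z 8 and lies open in front, x -115 to -43.
- stand_front (a point): Point on the stand's open front floor (stand x -97, y 0, z 8 mm; axes as the stand's). With its underside centred here the syringe stands on the floor clear of catch and plate; from here it is slid along +x. A steel strip, the catch, runs in a groove in the floor; its thumb tab sticks out in front of the base, below floor height.
- stand_mouth (a point): Middle of the slot's mouth at the plate's underside (stand x -30, z 16 mm). The plate is 5 mm thick; flange (6 mm) runs between floor and plate with 2 mm to spare. The slot is 37.6 mm wide for the 34 mm barrel; side walls under the plate leave 62 mm for the 58 mm flange. Flared lead-ins of slot and walls start about 12 mm before this point.
- stand_home (a point): Nominal place of the syringe's underside when home (stand x 0, z 8 mm). There its barrel meets a rigid grey stop block (stop_c0; z 16 to 33 mm, 28 x 36 mm, dark screw on top to 37). Stop and catch are set together by the screw, up to 20 mm either way along x: the setting is in no pose and must be felt. Sliding in takes 1 to 5 N; over 12 N on the stop is forcing it.
- salt_shaker: Salt shaker, 44 mm across, 90 mm tall, upright, loose bystander; origin under its centre.
- jam_jar: Jam jar, 68 mm across, 84 mm tall, loose bystander; origin under its centre.
- mug: Blue and white mug, 92 mm tall, loose bystander; origin under its centre.
- stand_catch (a point): Nominal place of the catch's nose on the floor (stand x -31, z 8 mm); it shifts with the stop. The nose is 3.5 mm high, ramped to the front over 10 mm, square behind (catch_c2), on a spring of 2 to 6 N: the flange rides over it and presses it down, and it springs up behind the flange 1 to 2 mm before the barrel meets the stop.
Mind the look-alikes: they are no part of the job. There is more than one size of the stand; the job needs the larger.

How it is judged:
On the way:
1. the syringe stands in the slot's mouth with its foot on the stand's floor, short of home (horizontal distance between tube and stop_c0 above 0.045 m and x of tube in the frame of stand above -0.085 m and y of tube in the frame of stand between -0.008 and 0.008 m and z of tube in the frame of stand between 0.006 and 0.0125 m and angle between tube's own z axis and vertical below 0.15 rad), for 0.05 s.
At the end, for the whole second after the job is handed in: The syringe stands upright (within 0.05 rad) at rest on the stand's floor (z 6 to 10.5 mm), within 4 mm of the slot's middle line, flange under the plate, barrel within about 2 mm of the stop block (its centre is 31 mm from the axis when they meet, 33.3 allowed), catch up again behind the flange (height (world z) of catch_c2 above 0.007 m and horizontal distance between tube and stop_c0 below 0.0333 m and x of tube in the frame of stand above -0.024 m and y of tube in the frame of stand between -0.004 and 0.004 m and z of tube in the frame of stand between 0.006 and 0.0105 m and angle between tube's own z axis and vertical below 0.05 rad and linear speed of tube below 0.02 m/s); the robot touches nothing.
It fails at once if the syringe is pushed hard against the stop (over 12 N) (contact force between tube and stop_c0 above 12 N).
It fails at once if the syringe is forced in the slot or banged down on the stand (over 50 N) (contact force between tube and stand above 50 N).
It fails at once if the robot itself pushes on the stand (over 30 N) (contact force between any of the arm, the fingers and stand above 30 N).
It fails at once if the salt shaker, jam jar or mug is disturbed (moved over 25 mm) (distance of any of salt_shaker, jam_jar, mug from where it was at the start of the episode above 0.025 m).
It also fails if it takes over 67 s, if anything falls off the work surface, if the arm or the gripper's body presses on something with over 40 N, if the wrist force passes 120 N, or if a joint passes its speed limit or range.

### The arm

A 6-joint arm with a two-finger parallel gripper is mounted at the origin on a cart in front of the work surface, level with it; the furniture and walls round the work are solid. World frame = base frame: x ahead of the robot, y to its left, z up, the work surface at z = 0. Lengths are in m, angles in rad, forces in N, time in s.
With the tool pointing down it reaches from about 0.25 to 0.775 m from the base axis. Payload 4 kg.
Tool frame: the origin (TCP) lies on the centre line of the jaws, within the pads' length; the fingertips stand 17 mm ahead of it and the grasp point (between the pads) lies 2 mm behind it; z points along the fingers, y is the line along which they close (so a half turn about z gives the same grasp; the last joint's range is limited). The gripper opens to 94 mm and grips with 3 to 60 N. Pads are 16 mm wide; open, the fingers measure 119 mm over their backs; the gripper's body (75 mm by 177 mm) begins 78 mm behind the grasp point.
Start: joints at [1.045, 0.087, 1.371, -0, 1.684, -0.103], TCP at [0.226, 0.502, 0.223] pointing down, gripper open.
Joint ranges: [-3.1, 3.1], [-0.76, 2.03], [0.27, 2.55], [-1.08, 4.22], [0.17, 2.65], [-2.57, 2.57]. Speed limits (rad/s): [2.79, 2.79, 3.14, 3.14, 3.14, 3.14].

### API

Orientations are given as [roll, pitch, yaw] about the fixed x, y, z axes, in that order (R = Rz(yaw) Ry(pitch) Rx(roll)).
In Python, from bench import robot gives the robot as it stands.
- The arm moves only by the tool servo_tool, never from a script. Its argument "plan" is a list of rows, each a list of 7 numbers: the shift along the tool's x, y, z normalised to -1 to 1, where 1 is 0.1 m, then the turn, a rotation vector about the tool's x, y, z normalised to -1 to 1, where 1 is pi/2 rad, then the finger opening in mm, from 0 to 94. In form: [[x, y, z, ax, ay, az, gripper], ...]. A call has 1 to 12 rows; each row is the pose to reach, as a shift and turn from the pose commanded when the call began, along the tool's axes at that moment; what a row does not reach only later rows make up. A row lasts 1/12 s, in which the tool goes at most 41.7 mm and 7.16 degrees, less where a joint would pass 70% of its speed; a pose out of reach is approached as far as the arm can. A call with a number of a shift or a turn outside -1 to 1 is refused whole. A call with a gripper value outside its range is refused whole. The fingers move at their own pace and stop on an object; the grip force is fixed at half the most. Time passes only in rows, so rows that repeat a pose let the fingers close. It gives the time, the measured TCP pose, the force, the opening and the grip force at its end, in the units of the state.
- robot.get_obs(): the state, without advancing time (a new reading comes with each control period).
- robot.snapshot(name): name is "scene" or "top" or "wrist"; returns the picture (480x640x3 uint8, red, green, blue); there is no depth.
- robot.camera_params(name): a dict with "camera_matrix" (3x3 intrinsics, pixels), "rvec" (rotation vector, rad) and "tvec" (3), from world to camera coordinates, as OpenCV has them; the wrist camera has in their place "tool_from_camera" (4x4, takes a point from camera to tool coordinates, whose origin is the TCP and whose axes are the flange's). Camera axes: x right, y down, z forward; pixel columns grow to the right and rows downward; lengths in m; the calibration is good to about 2 mm. A picture is of the moment at which its call begins: read the wrist's pose just before it. camera_params takes no time and is no camera call.
- robot.close_job(): hands the job in; it is judged then, once.
Trained networks look in the newest picture that a camera, given by its name, has taken for a name from the list of things; names that differ only in an ending like _2 or _b are one class to them, and where a whole thing is asked for, a point or a joint stands for the part that bears it (a point fixed in the world has none). Each returns a list of dicts, best first, with "conf" (0 to 1); they miss things now and then, are a little off and sometimes report something else, mostly with a low value. They report only what shows in the picture. A call takes as long as a camera call. They do not tell look-alikes from the thing itself.
- robot.find_in(thing, camera): "extent" ([centre column, centre row, width, height] in pixels, round what is visible of it).
The state is a dict: "time": time; "joint_positions": joint angles; "qvel": joint speeds; "joint_torque": joint torques, N m; "tool_pos": TCP position; "ee_rot": TCP orientation; "wrist_force": force on the tool from outside, world axes, zero at the start; "wrist_torque": the same for the moment, N m; "width": finger opening in m; "finger_force": force on a finger pad.
Only numpy, scipy, OpenCV 4.12 (cv2) and the standard library are available. Lean on these libraries where they do the work, as an engineer would, in place of code of your own. Each camera call takes 0.05 s, during which the arm holds its last target. There are 200 camera calls.

## Working session

There is one attempt and no reset: what is moved stays moved. The work goes in short steps, Python scripts to look and compute and a tool call to move; the robot and the scene stay as the last step left them, time stands still between calls to the robot, and variables do not carry over. Pictures are saved under pics/ and viewed, at most 10 in all, crops included, and the job is handed in when it is done.

Besides the shell and the picture viewer there is one more tool, called after "Request:" by a JSON object that holds its "name" and its "arguments". servo_tool: Moves the arm, as the interface text tells. Scaled input: -1 to 1 covers 0.1 m each way for a shift and pi/2 rad each way for a turn. Its arguments: {"type":"object","properties":{"plan":{"type":"array","items":{"type":"array","items":{"type":"number"}}}},"required":["plan"]}

```bash
mkdir -p pics
cat > h.py <<'E'
import numpy as np, cv2
from bench import robot
def snap(n,f):
    im=robot.snapshot(n); cv2.imwrite('pics/'+f,cv2.cvtColor(im,cv2.COLOR_RGB2BGR)); return im
def ray(cam,uv,obs=None):
    p=robot.camera_params(cam);K=np.array(p['camera_matrix'])
    d=np.linalg.inv(K)@np.array([uv[0],uv[1],1.])
    if 'rvec' in p:
        R=cv2.Rodrigues(np.array(p['rvec'],float))[0];t=np.array(p['tvec'],float).ravel()
        return -R.T@t,R.T@d
    T=np.array(p['tool_from_camera']);W=toolT(obs)@T
    return W[:3,3],W[:3,:3]@d
def toolT(o):
    from scipy.spatial.transform import Rotation as Ro
    M=np.eye(4);M[:3,:3]=Ro.from_euler('xyz',o['ee_rot']).as_matrix();M[:3,3]=o['tool_pos'];return M
def onz(cam,uv,z,obs=None):
    o,d=ray(cam,uv,obs);return o+d*(z-o[2])/d[2]
def proj(cam,P,obs=None):
    p=robot.camera_params(cam);K=np.array(p['camera_matrix']);P=np.atleast_2d(P).astype(float)
    if 'rvec' in p:
        R=cv2.Rodrigues(np.array(p['rvec'],float))[0];Q=P@R.T+np.array(p['tvec'],float).ravel()
    else:
        W=np.linalg.inv(toolT(obs)@np.array(p['tool_from_camera']));Q=P@W[:3,:3].T+W[:3,3]
    q=Q@K.T;return q[:,:2]/q[:,2:]
E
python3 - <<'E'
from h import *
np.set_printoptions(precision=3,suppress=True)
o=robot.get_obs();print(o)
a=snap('top','top0.png');b=snap('scene','scene0.png')
for c in('top','scene'):
  for t in('tube','stand','salt_shaker','jam_jar','mug'):
    print(c,t,[(np.round(r['extent']),round(r['conf'],2),onz(c,r['extent'][:2],0.03)) for r in robot.find_in(t,c)])
E
```

```text
{'time': 0.0, 'joint_positions': array([ 1.045,  0.088,  1.372, -0.   ,  1.684, -0.103]), 'qvel': array([-0.   ,  0.   , -0.001,  0.   ,  0.001,  0.001]), 'joint_torque': array([  0.   , -34.017, -30.243,   0.072,   0.033,  -0.   ]), 'tool_pos': array([0.225, 0.501, 0.221]), 'ee_rot': array([-3.139, -0.   ,  2.719]), 'wrist_force': array([-0.058,  0.571,  0.447]), 'wrist_torque': array([-0.048, -0.012,  0.033]), 'finger_force': 0.0, 'width': 0.09406245156033784}
top tube [(array([395., 265.,  24.,  24.]), 0.7, array([ 0.52 , -0.166,  0.03 ]))]
top stand [(array([181., 292.,  48.,  68.]), 0.88, array([0.456, 0.326, 0.03 ])), (array([259., 272.,  56.,  93.]), 0.69, array([0.502, 0.15 , 0.03 ]))]
top salt_shaker [(array([326., 271.,  18.,  19.]), 0.55, array([ 0.506, -0.006,  0.03 ]))]
top jam_jar [(array([291., 195.,  33.,  29.]), 0.79, array([0.683, 0.077, 0.03 ]))]
top mug [(array([365., 195.,  49.,  40.]), 0.78, array([ 0.686, -0.098,  0.03 ])), (array([258., 274.,  51.,  89.]), 0.26, array([0.498, 0.152, 0.03 ]))]
scene tube [(array([402., 318.,  35.,  46.]), 0.74, array([ 0.527, -0.163,  0.03 ])), (array([255., 264.,  92.,  80.]), 0.33, array([0.494, 0.145, 0.03 ]))]
scene stand [(array([256., 265.,  92.,  82.]), 0.84, array([0.493, 0.143, 0.03 ])), (array([175., 246.,  80.,  57.]), 0.72, array([0.45 , 0.313, 0.03 ]))]
scene salt_shaker [(array([323., 284.,  21.,  41.]), 0.82, array([0.519, 0.002, 0.03 ]))]
scene jam_jar [(array([331., 213.,  29.,  46.]), 0.57, array([0.694, 0.084, 0.03 ]))]
scene mug [(array([407., 244.,  55.,  56.]), 0.61, array([ 0.696, -0.093,  0.03 ])), (array([402., 319.,  32.,  46.]), 0.16, array([ 0.524, -0.165,  0.03 ]))]
```

Run:
```python
import cv2
a=cv2.imread('pics/top0.png')[170:350,140:440];b=cv2.imread('pics/scene0.png')[190:360,120:440]
a=cv2.resize(a,(533,320),interpolation=3);b=cv2.resize(b,(527,280),interpolation=3)
import numpy as np
c=np.zeros((600,800,3),np.uint8)
cv2.imwrite('pics/c0.png',cv2.resize(cv2.imread('pics/top0.png')[170:350,140:440],(800,480),interpolation=3))
```

```text
(no output)
```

View pics/c0.png

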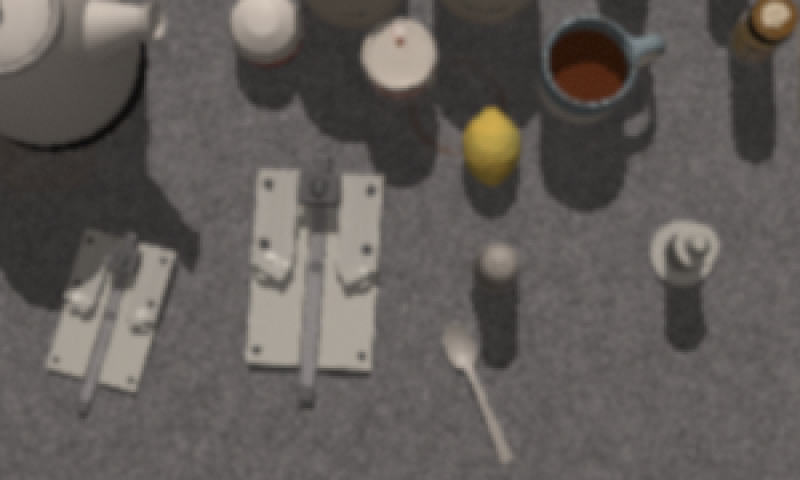

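View pics/scene0.png

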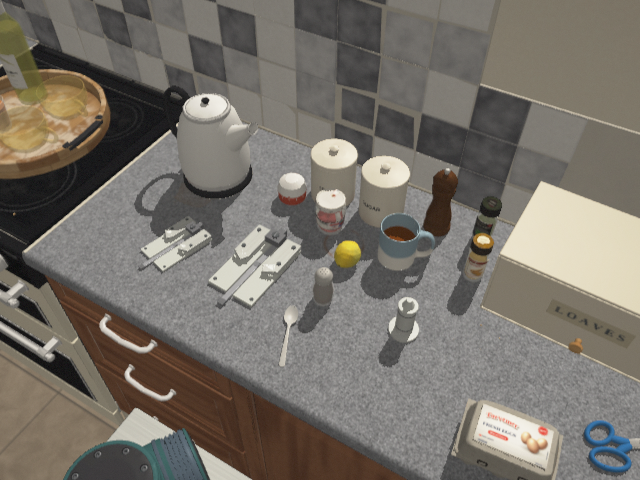

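The top crop shows the small stand on the left at (115,310) and the larger one at (315,270), with its tab toward the robot at (307,400). The syringe is at (685,250), the salt shaker at (497,262), the jar at (400,55) and the mug at (590,65).

Run:
```python
from h import *
np.set_printoptions(precision=4,suppress=True)
f=lambda u,v,z:onz('top',(140+u*.375,170+v*.375),z)
fl,fr=f(247,362,.008),f(370,372,.008);rl,rr=f(260,170,.021),f(383,177,.021)
tab,st=f(307,400,.004),f(319,186,.035)
print(fl,fr,rl,rr,tab,st,np.linalg.norm((fl-fr)[:2]),np.linalg.norm((rl-fl)[:2]))
d=(rl+rr-fl-fr)[:2];th=np.arctan2(d[1],d[0]);x=np.array([np.cos(th),np.sin(th)])
print(th,'origin',(fl+fr)[:2]/2+.115*x,(rl+rr)[:2]/2-.055*x)
p=robot.camera_params('wrist');print(p)
print(f(690,245,.05))
```

```text
[0.425 0.211 0.008] [0.4167 0.1037 0.008 ] [0.5924 0.2017 0.021 ] [0.5869 0.0937 0.021 ] [0.3923 0.1585 0.004 ] [0.5768 0.1487 0.035 ] 0.10759430722923033 0.1676398470171646
-0.05706932203326601 origin [0.5357 0.1508] [0.5348 0.1508]
{'camera_matrix': array([[408.5473,   0.    , 318.1277],
       [  0.    , 408.5473, 233.439 ],
       [  0.    ,   0.    ,   1.    ]]), 'tool_from_camera': array([[-0.0004, -0.9636, -0.2675,  0.0781],
       [ 1.    , -0.0004, -0.    ,  0.0009],
       [-0.0001, -0.2675,  0.9636, -0.1609],
       [ 0.    ,  0.    ,  0.    ,  1.    ]])}
[ 0.5257 -0.1713  0.05  ]
```

Request:
{"name": "servo_tool", "arguments": {"plan": [[-0.3,-0.15,0,0,0,0.08,94],[-0.6,-0.3,0,0,0,0.15,94],[-0.9,-0.45,0,0,0,0.23,94],[-1,-0.52,0,0,0,0.31,94],[-1,-0.52,0,0,0,0.38,94],[-1,-0.52,0,0,0,0.46,94],[-1,-0.52,0,0,0,0.54,94],[-1,-0.52,0,0,0,0.61,94],[-1,-0.52,0,0,0,0.69,94],[-1,-0.52,0,0,0,0.767,94],[-1,-0.52,0,0,0,0.767,94]]}}

```text
time: 1.52
tool_pos: [0.2956, 0.4131, 0.2226]
ee_rot: [3.141, -0.0, 1.512]
wrist_force: [0.6, 0.6, 0.6]
width: 0.0937
finger_force: 0.0
```

Request:
{"name": "servo_tool", "arguments": {"plan": [[-0.4,0.37,0,0,0,0,94],[-0.8,0.73,0,0,0,0,94],[-0.85,0.73,0,0,0,0,94]]}}

```text
time: 1.77
tool_pos: [0.3649, 0.3226, 0.2225]
ee_rot: [3.14, 0.001, 1.518]
wrist_force: [-0.4, 0.2, 0.1]
width: 0.094
finger_force: 0.0
```

Request:
{"name": "servo_tool", "arguments": {"plan": [[-0.4,0.37,0,0,0,0,94],[-0.8,0.73,0,0,0,0,94],[-0.85,0.73,0,0,0,0,94]]}}

```text
time: 2.02
tool_pos: [0.4334, 0.2327, 0.2225]
ee_rot: [3.14, 0.001, 1.516]
wrist_force: [0.7, 0.6, 0.0]
width: 0.0937
finger_force: 0.0
```

Request:
{"name": "servo_tool", "arguments": {"plan": [[-0.4,0.37,0,0,0,0,94],[-0.8,0.73,0,0,0,0,94],[-0.85,0.73,0,0,0,0,94],[-0.85,0.73,0,0,0,0,94],[-0.85,0.73,0,0,0,0,94],[-0.85,0.73,0,0,0,0,94]]}}

```text
time: 2.52
tool_pos: [0.4994, 0.1465, 0.2225]
ee_rot: [-3.141, -0.001, 1.516]
wrist_force: [0.8, -0.1, -0.1]
width: 0.0941
finger_force: 0.0
```

Run:
```python
from h import *
np.set_printoptions(precision=4,suppress=True)
o=robot.get_obs();im=snap('wrist','w1.png');print(o['tool_pos'],o['ee_rot'],o['time'])
np.save('o1.npy',o,allow_pickle=True)
th=-.057;x=np.array([np.cos(th),np.sin(th)]);y=np.array([-x[1],x[0]])
for n,X,Y,Z in[('fl',-115,55,8),('fr',-115,-55,8),('rl',55,55,21),('rr',55,-55,21),('o',0,0,8)]:
  q=np.array([.535,.151])+x*X/1e3+y*Y/1e3;print(n,proj('wrist',[*q,Z/1e3],o))
```

```text
[0.4994 0.1465 0.2225] [-3.1411 -0.0007  1.5157] 2.5167
fl [[229.4154 140.0733]]
fr [[235.835  256.4173]]
rl [[422.5333 141.078 ]]
rr [[414.3579 261.1751]]
o [[356.0292 200.6861]]
```

View pics/w1.png

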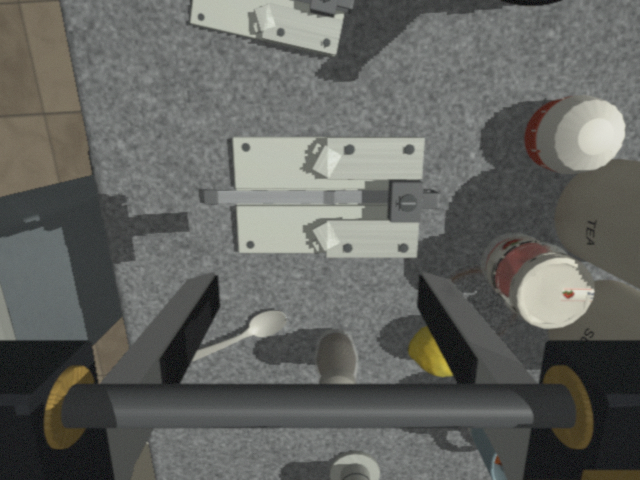

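The wrist view shows the stand's corners at about (233,138), (239,254), (424,138) and (417,258). The groove and catch run along row 197, and the stop is at (405,201). I'll refine the stand pose with a fit to these corners.

Run:
```python
from h import *
from scipy.optimize import least_squares
np.set_printoptions(precision=4,suppress=True)
o=np.load('o1.npy',allow_pickle=True).item()
im=cv2.imread('pics/w1.png')[115:280,185:455];cv2.imwrite('pics/w1c.png',cv2.resize(im,(800,489),interpolation=cv2.INTER_CUBIC))
M=np.array([[-115,55,8],[-115,-55,8],[55,55,21],[55,-55,21]])/1e3
uv=np.array([[233,138],[239,254],[424.5,138],[417.5,258]])
def w(p):
  c,s=np.cos(p[2]),np.sin(p[2]);return np.c_[p[0]+c*M[:,0]-s*M[:,1],p[1]+s*M[:,0]+c*M[:,1],M[:,2]]
r=least_squares(lambda p:(proj('wrist',w(p),o)-uv).ravel(),[.535,.151,-.057]);print(r.x,r.fun)
```

```text
[ 0.5378  0.1534 -0.0524] [-1.0174 -0.2478 -0.2562  0.4286  1.0525 -0.2538  0.1704  0.3355]
```

View pics/w1c.png

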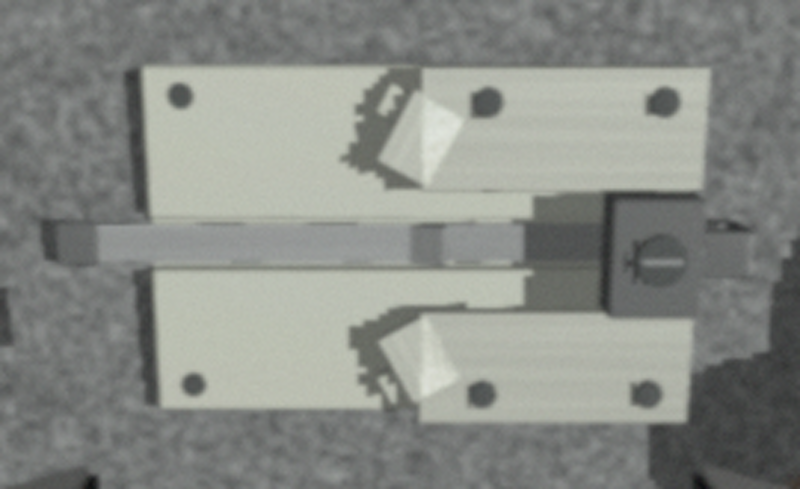

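The crop sharpens the corners to (143,67), (160,407), (711,68) and (688,422). The slot edges at the mouth are at rows 190 and 312, the stop block spans columns 606 to 700, and the catch's nose is at about column 425.

Run:
```python
from h import *
from scipy.optimize import least_squares
np.set_printoptions(precision=4,suppress=True)
o=np.load('o1.npy',allow_pickle=True).item()
k=2.963;c=lambda u,v:(185+u/k,115+v/k)
M=np.array([[-115,55,8],[-115,-55,8],[55,55,21],[55,-55,21]])/1e3
uv=np.array([c(143,67),c(160,407),c(711,68),c(688,422)])
def w(p):
  c,s=np.cos(p[2]),np.sin(p[2]);return np.c_[p[0]+c*M[:,0]-s*M[:,1],p[1]+s*M[:,0]+c*M[:,1],M[:,2]]
r=least_squares(lambda p:(proj('wrist',w(p),o)-uv).ravel(),[.535,.151,-.057]);p=r.x;print(p,r.fun)
x=np.array([np.cos(p[2]),np.sin(p[2])]);y=np.array([-x[1],x[0]])
def st(u,v,z):
  q=onz('wrist',c(u,v),z,o)[:2]-p[:2];return np.array([q@x,q@y])*1e3
for a in[(440,190,.021),(440,312,.021),(600,193,.021),(600,316,.021),(609,195,.033),(700,195,.033),(700,316,.033),(606,316,.033),(413,243,.011),(441,243,.010),(320,220,.008),(320,267,.008)]:print(a,st(*a))
# tube in top & scene
e=robot.find_in('tube','wrist');print(e)
print('front',p[:2]-.097*x,'home',p[:2])
```

```text
[ 0.5379  0.1539 -0.0563] [-0.9814 -0.9081 -0.4221  1.1703  0.9822 -0.4965  0.3698  0.6631]
(440, 190, 0.021) [-24.4819  18.8933]
(440, 312, 0.021) [-24.075  -18.7029]
(600, 193, 0.021) [23.4914 18.0366]
(600, 316, 0.021) [ 25.242  -19.9213]
(609, 195, 0.033) [24.0973 19.1552]
(700, 195, 0.033) [50.4794 19.1792]
(700, 316, 0.033) [ 52.9418 -16.9375]
(606, 316, 0.033) [ 24.9411 -16.9657]
(413, 243, 0.011) [-32.3461   0.9701]
(441, 243, 0.01) [-23.5851   0.7949]
(320, 220, 0.008) [-61.3964   7.6701]
(320, 267, 0.008) [-61.6305  -7.2824]
[{'extent': [355.2, 466.1, 55.5, 27.9], 'conf': 0.93}, {'extent': [337.8, 357.6, 44.8, 53.5], 'conf': 0.31}]
front [0.4411 0.1593] home [0.5379 0.1539]
```

Request:
{"name": "servo_tool", "arguments": {"plan": [[-0.4,0.05,0,0,0,0,94],[-0.8,0.1,0,0,0,0,94],[-1,0.14,0,0,0,0,94]]}}

```text
time: 2.87
tool_pos: [0.5075, 0.0443, 0.2228]
ee_rot: [3.141, 0.002, 1.516]
wrist_force: [0.8, -0.0, -0.1]
width: 0.0936
finger_force: 0.0
```

Request:
{"name": "servo_tool", "arguments": {"plan": [[-0.4,0.05,0,0,0,0,94],[-0.8,0.1,0,0,0,0,94],[-1,0.14,0,0,0,0,94]]}}

```text
time: 3.12
tool_pos: [0.516, -0.0572, 0.2228]
ee_rot: [3.141, 0.002, 1.515]
wrist_force: [1.1, 0.5, -0.1]
width: 0.0942
finger_force: 0.0
```

Request:
{"name": "servo_tool", "arguments": {"plan": [[-0.4,0.05,0,0,0,0,94],[-0.8,0.1,0,0,0,0,94],[-1,0.14,0,0,0,0,94],[-1,0.14,0,0,0,0,94],[-1,0.14,0,0,0,0,94],[-1,0.14,0,0,0,0,94]]}}

```text
time: 3.62
tool_pos: [0.5247, -0.154, 0.2226]
ee_rot: [3.141, -0.001, 1.516]
wrist_force: [-0.1, -0.3, -0.0]
width: 0.0938
finger_force: 0.0
```

Run:
```python
from h import *
np.set_printoptions(precision=4,suppress=True)
o=robot.get_obs();im=snap('wrist','w2.png');print(o['tool_pos'],o['ee_rot'],o['time'])
np.save('o2.npy',o,allow_pickle=True)
for r in robot.find_in('tube','wrist'):
  u,v,a,b=r['extent'];print(r, onz('wrist',(u,v),.03,o))
print(proj('wrist',[[.524,-.168,.096],[.524,-.168,.006],[.553,-.168,.006],[.524,-.139,.006]],o))
```

```text
[ 0.5247 -0.154   0.2226] [ 3.1415 -0.0009  1.5163] 3.6167
{'extent': [318.8, 231.3, 65.1, 75.4], 'conf': 0.68} [ 0.5244 -0.1712  0.03  ]
[[318.0886 250.5051]
 [318.1286 221.4475]
 [348.6042 219.8233]
 [316.4223 191.2713]]
```

View pics/w2.png

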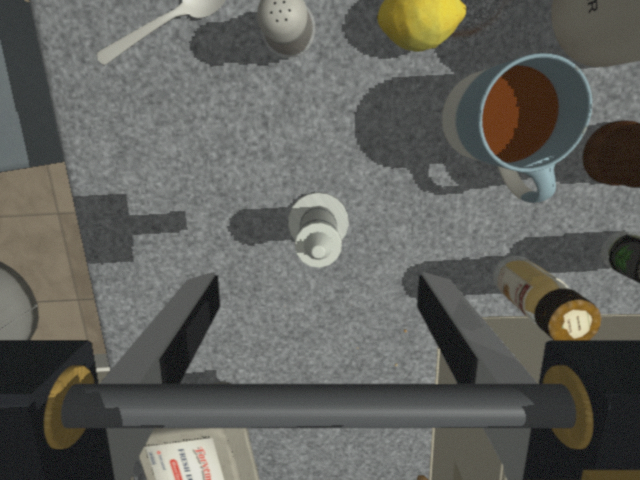

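The flange is centred at (318.7,222) and the nozzle at (319,249), so the syringe is at about (0.5245, -0.168). The way down is clear.

Request:
{"name": "servo_tool", "arguments": {"plan": [[-0.14,0,0.35,0,0,0,94],[-0.14,0,0.7,0,0,0,94],[-0.14,0,1,0,0,0,94],[-0.14,0,1,0,0,0,94]]}}

```text
time: 4.05
tool_pos: [0.5196, -0.1665, 0.1152]
ee_rot: [-3.129, -0.005, 1.516]
wrist_force: [-1.0, 0.1, -0.9]
width: 0.0937
finger_force: 0.0
```

Request:
{"name": "servo_tool", "arguments": {"plan": [[0,0,0.3,0,0,0,94],[0,0,0.5,0,0,0,94],[0,0,0.67,0,0,0,94],[0,0,0.67,0,0,0,94],[0,0,0.67,0,0,0,60],[0,0,0.67,0,0,0,45],[0,0,0.67,0,0,0,30],[0,0,0.67,0,0,0,25],[0,0,0.67,0,0,0,25],[0,0,0.67,0,0,0,25],[0,0,0.67,0,0,0,25],[0,0,0.67,0,0,0,25]]}}

```text
time: 5.05
tool_pos: [0.5238, -0.1698, 0.0556]
ee_rot: [3.141, -0.0, 1.514]
wrist_force: [0.8, -0.3, -0.1]
width: 0.0444
finger_force: 0.0
```

Request:
{"name": "servo_tool", "arguments": {"plan": [[0,0,0,0,0,0,25],[0,0,0,0,0,0,25],[0,0,0,0,0,0,25],[0,0,0,0,0,0,25],[0,0,0,0,0,0,25],[0,0,0,0,0,0,25]]}}

```text
time: 5.55
tool_pos: [0.5238, -0.1698, 0.0554]
ee_rot: [-3.141, -0.0, 1.514]
wrist_force: [0.7, -0.3, -0.2]
width: 0.0358
finger_force: 30.0
```

Request:
{"name": "servo_tool", "arguments": {"plan": [[0,0,-0.1,0,0,0,25],[0,0,-0.3,0,0,0,25],[0,0,-0.6,0,0,0,25],[0,0,-0.9,0,0,0,25],[0,0,-1,0,0,0,25],[0,0,-1,0,0,0,25],[0,0,-1,0,0,0,25]]}}

```text
time: 6.13
tool_pos: [0.5238, -0.1697, 0.1553]
ee_rot: [3.141, 0.0, 1.514]
wrist_force: [0.9, -0.6, -1.4]
width: 0.0359
finger_force: 30.0
```

Request:
{"name": "servo_tool", "arguments": {"plan": [[0.1,-0.2,0,0,0,0,25],[0.3,-0.5,0,0,0,0,25],[0.6,-0.8,0,0,0,0,25],[0.9,-1,0,0,0,0,25],[1,-1,0,0,0,0,25]]}}

```text
time: 6.55
tool_pos: [0.4246, -0.0606, 0.1521]
ee_rot: [-3.134, -0.003, 1.515]
wrist_force: [1.5, 0.1, -1.9]
width: 0.0362
finger_force: 30.0
```

Request:
{"name": "servo_tool", "arguments": {"plan": [[0.3,0,0,0,0,0,25],[0.6,0,0,0,0,0,25],[0.9,0,0,0,0,0,25],[1,0,0,0,0,0,25]]}}

```text
time: 6.88
tool_pos: [0.4342, 0.0386, 0.1531]
ee_rot: [-3.137, -0.002, 1.517]
wrist_force: [-0.0, -0.3, -1.7]
width: 0.0363
finger_force: 30.0
```

Request:
{"name": "servo_tool", "arguments": {"plan": [[0.3,0,0,0,0,0,25],[0.6,0,0,0,0,0,25],[0.8,0,0,0,0,0,25],[1,0,0,0,0,0,25]]}}

```text
time: 7.22
tool_pos: [0.4404, 0.1361, 0.1534]
ee_rot: [-3.138, 0.001, 1.515]
wrist_force: [1.0, -0.5, -1.4]
width: 0.0365
finger_force: 30.0
```

Request:
{"name": "servo_tool", "arguments": {"plan": [[0.1,0,0,0,0,0,25],[0.2,0,0,0,0,0,25],[0.22,0,0,0,0,0,25],[0.22,0,0,0,0,0,25],[0.22,0,0,0,0,0,25],[0.22,0,0,0,0,0,25]]}}

```text
time: 7.72
tool_pos: [0.4423, 0.1565, 0.1554]
ee_rot: [-3.142, 0.001, 1.513]
wrist_force: [0.4, -0.1, -1.5]
width: 0.0362
finger_force: 30.0
```

Run:
```python
from h import *
np.set_printoptions(precision=4,suppress=True)
o=robot.get_obs();im=snap('wrist','w3.png');print(o)
np.save('o3.npy',o,allow_pickle=True)
```

```text
{'time': 7.7167, 'joint_positions': array([ 0.2194, -0.0706,  1.6629, -0.0005,  1.5494,  0.2775]), 'qvel': array([-0.0024, -0.0058,  0.0007,  0.0029,  0.0009,  0.0028]), 'joint_torque': array([  0.1613, -27.1522, -30.3235,   0.0828,  -0.005 ,  -0.0024]), 'tool_pos': array([0.4423, 0.1565, 0.1554]), 'ee_rot': array([-3.1415,  0.0005,  1.5128]), 'wrist_force': array([ 0.3583, -0.0572, -1.5115]), 'wrist_torque': array([-0.0773,  0.0804,  0.0283]), 'finger_force': 29.9997478723526, 'width': 0.03616035830508567}
```

View pics/w3.png

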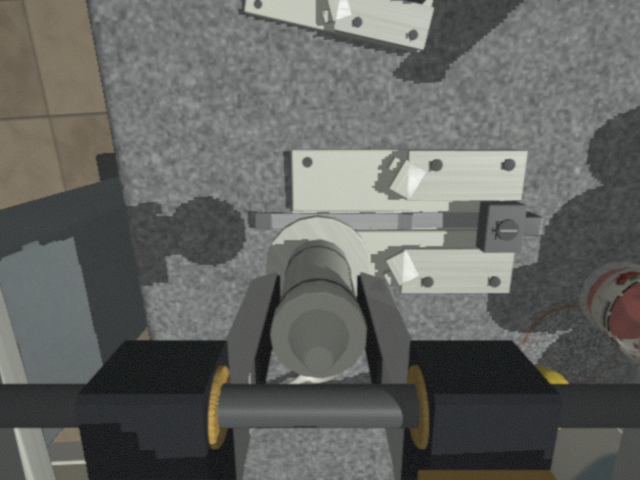

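The held syringe is upright: flange columns 268 to 374 with its top edge at row 217. The stand's corners are fl (292,150), rl (527,151) and rr (511,293). I'll check the syringe's offset in the grip and the stand pose from this view.

Run:
```python
from h import *
from scipy.optimize import least_squares
np.set_printoptions(precision=4,suppress=True)
o=np.load('o3.npy',allow_pickle=True).item();T=toolT(o)
im=cv2.imread('pics/w3.png')
cv2.imwrite('pics/w3c.png',cv2.resize(im[140:310,240:540],(800,453),interpolation=cv2.INTER_CUBIC))
a=np.linspace(0,2*np.pi,180)
for ox in(-.002,0,.002,.004):
  pts=[]
  for z in(.0554,.0494):
    P=np.c_[ox+.029*np.cos(a),.029*np.sin(a),0*a+z];pts.append(proj('wrist',P@T[:3,:3].T+T[:3,3],o))
  q=np.vstack(pts);r=proj('wrist',(np.array([[ox,0,-.0406]])@T[:3,:3].T+T[:3,3]),o)
  print(ox,'L',q[:,0].min(),'R',q[:,0].max(),'top',q[:,1].min(),'nozzle',r)
M=np.array([[-115,55,8],[55,55,21],[55,-55,21]])/1e3
uv=np.array([[292,150],[527,151],[511,293]])
def w(p):
  c,s=np.cos(p[2]),np.sin(p[2]);return np.c_[p[0]+c*M[:,0]-s*M[:,1],p[1]+s*M[:,0]+c*M[:,1],M[:,2]]
r=least_squares(lambda p:(proj('wrist',w(p),o)-uv).ravel(),[.537,.153,-.057]);p=r.x;print(p,r.fun)
x=np.array([np.cos(p[2]),np.sin(p[2])]);y=np.array([-x[1],x[0]])
print('front',p[:2]-.097*x, 'tcp in stand',[(T[:2,3]-p[:2])@x,(T[:2,3]-p[:2])@y])
```

```text
-0.002 L 265.0205601496622 R 370.7359346069593 top 218.87188955881746 nozzle [[317.5972 369.2242]]
0 L 264.89182876163227 R 370.86045732746106 top 215.28655601018593 nozzle [[317.5927 364.0094]]
0.002 L 264.76247915158547 R 370.9855781421662 top 211.683864468365 nozzle [[317.5881 358.7537]]
0.004 L 264.6325068553612 R 371.1113013705013 top 208.06368857228608 nozzle [[317.5835 353.4566]]
[ 0.5374  0.1536 -0.0525] [-1.3542  0.4554  1.9307 -0.6615 -0.6991  0.5248]
front [0.4405 0.1587] tcp in stand [np.float64(-0.09505626582242167), np.float64(-0.00210683316323434)]
```

View pics/w3c.png

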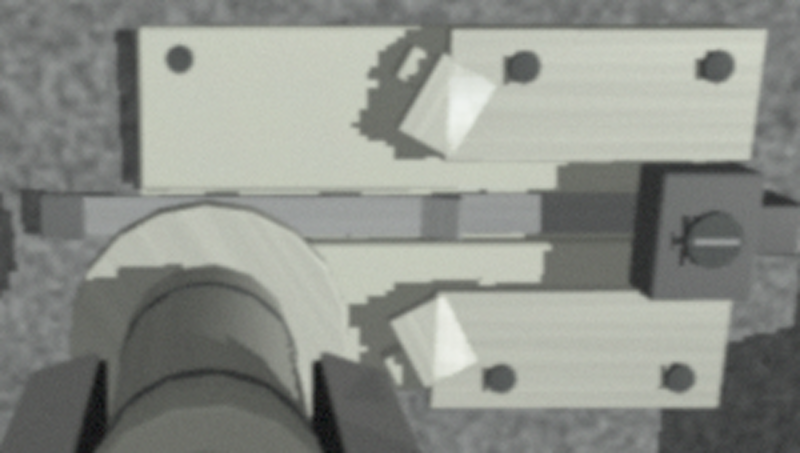

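Request:
{"name": "servo_tool", "arguments": {"plan": [[0.016,0,0.1,0,0,0,25],[0.016,0,0.3,0,0,0,25],[0.016,0,0.5,0,0,0,25],[0.016,0,0.7,0,0,0,25],[0.016,0,0.8,0,0,0,25],[0.016,0,0.85,0,0,0,25],[0.016,0,0.87,0,0,0,25],[0.016,0,0.87,0,0,0,25],[0.016,0,0.87,0,0,0,25]]}}

```text
time: 8.52
tool_pos: [0.4432, 0.1591, 0.0696]
ee_rot: [3.14, -0.001, 1.514]
wrist_force: [-0.3, 0.4, -0.7]
width: 0.0362
finger_force: 30.0
```

Request:
{"name": "servo_tool", "arguments": {"plan": [[0,0,0.01,0,0,0,25],[0,0,0.02,0,0,0,25],[0,0,0.03,0,0,0,25],[0,0,0.04,0,0,0,25],[0,0,0.04,0,0,0,25],[0,0,0.04,0,0,0,25]]}}

```text
time: 9.02
tool_pos: [0.4423, 0.159, 0.0644]
ee_rot: [-3.141, -0.0, 1.514]
wrist_force: [1.0, 0.3, -0.8]
width: 0.0361
finger_force: 30.0
```

Request:
{"name": "servo_tool", "arguments": {"plan": [[0,0,0.005,0,0,0,25],[0,0,0.01,0,0,0,25],[0,0,0.01,0,0,0,25],[0,0,0.01,0,0,0,25]]}}

```text
time: 9.35
tool_pos: [0.4423, 0.159, 0.0635]
ee_rot: [-3.142, -0.0, 1.514]
wrist_force: [0.2, 0.2, -2.7]
width: 0.0361
finger_force: 30.0
```

Request:
{"name": "servo_tool", "arguments": {"plan": [[0,0,0.003,0,0,0,25],[0,0,0.005,0,0,0,25],[0,0,0.005,0,0,0,25],[0,0,0.005,0,0,0,25]]}}

```text
time: 9.68
tool_pos: [0.4425, 0.159, 0.0633]
ee_rot: [3.141, -0.0, 1.514]
wrist_force: [-1.1, 0.4, 2.6]
width: 0.036
finger_force: 30.0
```

Request:
{"name": "servo_tool", "arguments": {"plan": [[0,0.03,0,0,0,0,25],[0,0.07,0,0,0,0,25],[0,0.11,0,0,0,0,25],[0,0.15,0,0,0,0,25],[0,0.2,0,0,0,0,25],[0,0.25,0,0,0,0,25],[0,0.28,0,0,0,0,25],[0,0.3,0,0,0,0,25],[0,0.3,0,0,0,0,25]]}}

```text
time: 10.43
tool_pos: [0.4732, 0.1573, 0.0633]
ee_rot: [3.141, -0.0, 1.514]
wrist_force: [-1.3, 0.2, 3.7]
width: 0.0361
finger_force: 30.0
```

Run:
```python
from h import *
o=robot.get_obs();print(o['tool_pos'],o['wrist_force'],o['wrist_torque']);im=snap('wrist','w4.png')
c=im[140:340,220:540,::-1];cv2.imwrite('pics/w4c.png',cv2.resize(c,(800,500),interpolation=cv2.INTER_CUBIC))
```

```text
[0.47324628 0.15730921 0.06334526] [-1.25164183  0.2445514   3.7122466 ] [0.01060595 0.21366863 0.01434757]
```

View pics/w4c.png

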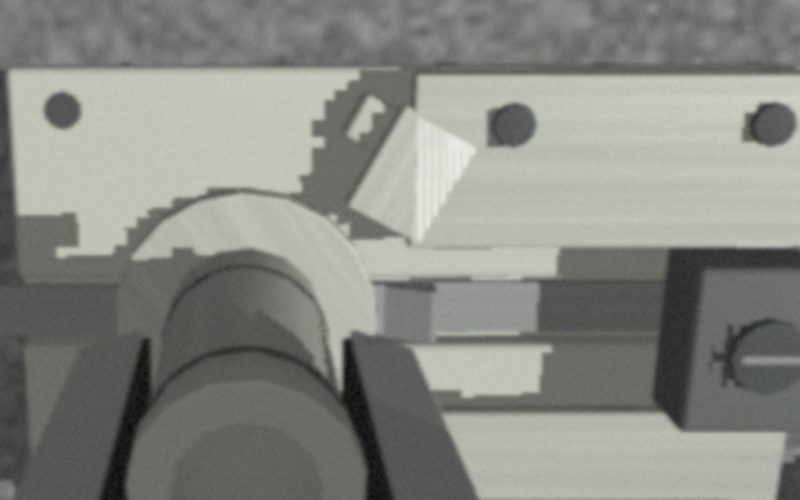

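The flange is at the mouth, just short of the catch ramp at column 380 to 430, with its top edge at row 190 and the groove between rows 281 and 338. I'll check the lateral offset.

Run:
```python
from h import *
np.set_printoptions(precision=4,suppress=True)
o=robot.get_obs();T=toolT(o);Ti=np.linalg.inv(T)
c=lambda u,v:(220+u/2.5,140+v/2.5)
def tool(u,v,z):
  p=np.r_[onz('wrist',c(u,v),z,o),1];return (Ti@p)[:3]
for a in[(450,281,.008),(450,338,.008),(630,281,.008),(630,340,.008),(480,246,.021),(480,411,.021),(640,247,.021),(640,411,.021)]:print(a,tool(*a))
print('flange top edge',tool(245,190,.014), 'L/R',tool(117,300,.014),tool(376,300,.014))
```

```text
(450, 281, 0.008) [0.0078 0.0457 0.0554]
(450, 338, 0.008) [-0.0057  0.0464  0.0554]
(630, 281, 0.008) [0.0078 0.0858 0.0554]
(630, 340, 0.008) [-0.0063  0.0872  0.0554]
(480, 246, 0.021) [0.0197 0.0488 0.0424]
(480, 411, 0.021) [-0.0176  0.0511  0.0424]
(640, 247, 0.021) [0.0195 0.082  0.0424]
(640, 411, 0.021) [-0.0176  0.0858  0.0424]
flange top edge [0.03   0.0001 0.0493] L/R [ 0.0055 -0.0278  0.0493] [0.0055 0.0286 0.0494]
```

Request:
{"name": "servo_tool", "arguments": {"plan": [[0,0.02,0,0,0,0,25],[0,0.04,0,0,0,0,25],[0,0.06,0,0,0,0,25],[0,0.08,0,0,0,0,25],[0,0.1,0,0,0,0,25],[0,0.12,0,0,0,0,25],[0,0.14,0,0,0,0,25],[0,0.15,0,0,0,0,25]]}}

```text
time: 11.15
tool_pos: [0.486, 0.1567, 0.0635]
ee_rot: [-3.138, -0.0, 1.514]
wrist_force: [-7.2, 0.6, 9.5]
width: 0.0361
finger_force: 30.0
```

Request:
{"name": "servo_tool", "arguments": {"plan": [[0,0.02,0,0,0,0,25],[0,0.04,0,0,0,0,25],[0,0.06,0,0,0,0,25],[0,0.08,0,0,0,0,25],[0,0.1,0,0,0,0,25],[0,0.12,0,0,0,0,25],[0,0.14,0,0,0,0,25],[0,0.15,0,0,0,0,25]]}}

```text
time: 11.82
tool_pos: [0.5024, 0.1557, 0.0634]
ee_rot: [-3.142, -0.0, 1.514]
wrist_force: [-2.9, -0.5, 5.5]
width: 0.0361
finger_force: 30.0
```

Request:
{"name": "servo_tool", "arguments": {"plan": [[0,0.03,0,0,0,0,25],[0,0.06,0,0,0,0,25],[0,0.09,0,0,0,0,25],[0,0.12,0,0,0,0,25],[0,0.15,0,0,0,0,25],[0,0.18,0,0,0,0,25],[0,0.2,0,0,0,0,25],[0,0.2,0,0,0,0,25]]}}

```text
time: 12.48
tool_pos: [0.5227, 0.1545, 0.0634]
ee_rot: [3.141, -0.0, 1.514]
wrist_force: [-1.6, 0.9, 5.5]
width: 0.0361
finger_force: 30.0
```

Request:
{"name": "servo_tool", "arguments": {"plan": [[0,0.02,0,0,0,0,25],[0,0.04,0,0,0,0,25],[0,0.06,0,0,0,0,25],[0,0.08,0,0,0,0,25],[0,0.1,0,0,0,0,25],[0,0.12,0,0,0,0,25],[0,0.13,0,0,0,0,25],[0,0.13,0,0,0,0,25]]}}

```text
time: 13.15
tool_pos: [0.5354, 0.1538, 0.0635]
ee_rot: [3.141, -0.0, 1.514]
wrist_force: [-0.8, 0.3, 6.0]
width: 0.0361
finger_force: 30.0
```

Now about 9 mm short of the expected home, so I'll take small steps.

Request:
{"name": "servo_tool", "arguments": {"plan": [[0,0.01,0,0,0,0,25],[0,0.02,0,0,0,0,25],[0,0.03,0,0,0,0,25],[0,0.04,0,0,0,0,25],[0,0.05,0,0,0,0,25],[0,0.05,0,0,0,0,25],[0,0.05,0,0,0,0,25]]}}

```text
time: 13.73
tool_pos: [0.5402, 0.1535, 0.0635]
ee_rot: [3.142, -0.0, 1.514]
wrist_force: [-1.9, 0.9, 6.1]
width: 0.0362
finger_force: 30.0
```

Request:
{"name": "servo_tool", "arguments": {"plan": [[0,0.005,0,0,0,0,25],[0,0.01,0,0,0,0,25],[0,0.01,0,0,0,0,25]]}}

```text
time: 13.98
tool_pos: [0.541, 0.1535, 0.0635]
ee_rot: [-3.141, -0.0, 1.514]
wrist_force: [-2.1, -0.4, 7.0]
width: 0.0362
finger_force: 30.0
```

Request:
{"name": "servo_tool", "arguments": {"plan": [[0,0.005,0,0,0,0,25],[0,0.01,0,0,0,0,25],[0,0.01,0,0,0,0,25]]}}

```text
time: 14.23
tool_pos: [0.542, 0.1534, 0.0635]
ee_rot: [-3.141, -0.0, 1.514]
wrist_force: [-2.0, 0.4, 7.1]
width: 0.0357
finger_force: 30.0
```

Request:
{"name": "servo_tool", "arguments": {"plan": [[0,0.005,0,0,0,0,25],[0,0.005,0,0,0,0,25]]}}

```text
time: 14.4
tool_pos: [0.5425, 0.1534, 0.0635]
ee_rot: [-3.141, -0.0, 1.514]
wrist_force: [-2.2, 0.1, 6.2]
width: 0.0358
finger_force: 30.0
```

Request:
{"name": "servo_tool", "arguments": {"plan": [[0,0.005,0,0,0,0,25],[0,0.005,0,0,0,0,25]]}}

```text
time: 14.57
tool_pos: [0.543, 0.1534, 0.0635]
ee_rot: [-3.141, -0.0, 1.514]
wrist_force: [-3.2, -0.4, 6.7]
width: 0.0358
finger_force: 30.0
```

Request:
{"name": "servo_tool", "arguments": {"plan": [[0,0.005,0,0,0,0,25],[0,0.005,0,0,0,0,25]]}}

```text
time: 14.73
tool_pos: [0.5436, 0.1533, 0.0635]
ee_rot: [-3.141, -0.0, 1.514]
wrist_force: [-2.4, 0.1, 6.6]
width: 0.0355
finger_force: 30.0
```

Request:
{"name": "servo_tool", "arguments": {"plan": [[0,0.005,0,0,0,0,25],[0,0.005,0,0,0,0,25]]}}

```text
time: 14.9
tool_pos: [0.5441, 0.1533, 0.0635]
ee_rot: [-3.141, -0.0, 1.514]
wrist_force: [-3.8, -0.6, 5.8]
width: 0.036
finger_force: 30.0
```

Request:
{"name": "servo_tool", "arguments": {"plan": [[0,0.005,0,0,0,0,25],[0,0.005,0,0,0,0,25]]}}

```text
time: 15.07
tool_pos: [0.5446, 0.1533, 0.0635]
ee_rot: [-3.141, -0.0, 1.514]
wrist_force: [-1.7, -0.4, 6.4]
width: 0.0359
finger_force: 30.0
```

Request:
{"name": "servo_tool", "arguments": {"plan": [[0,0.003,0,0,0,0,25],[0,0.003,0,0,0,0,25]]}}

```text
time: 15.23
tool_pos: [0.545, 0.1532, 0.0634]
ee_rot: [3.142, -0.0, 1.514]
wrist_force: [-2.1, -0.1, 6.2]
width: 0.0359
finger_force: 30.0
```

Request:
{"name": "servo_tool", "arguments": {"plan": [[0,0.004,0,0,0,0,25],[0,0.004,0,0,0,0,25]]}}

```text
time: 15.4
tool_pos: [0.5454, 0.1532, 0.0634]
ee_rot: [3.142, -0.0, 1.514]
wrist_force: [-2.6, -0.1, 5.9]
width: 0.0361
finger_force: 30.0
```

Request:
{"name": "servo_tool", "arguments": {"plan": [[0,0.004,0,0,0,0,25],[0,0.004,0,0,0,0,25]]}}

```text
time: 15.57
tool_pos: [0.5458, 0.1532, 0.0634]
ee_rot: [3.142, -0.0, 1.514]
wrist_force: [-2.9, -0.1, 5.2]
width: 0.036
finger_force: 30.0
```

Request:
{"name": "servo_tool", "arguments": {"plan": [[0,0.004,0,0,0,0,25],[0,0.004,0,0,0,0,25]]}}

```text
time: 15.73
tool_pos: [0.5462, 0.1532, 0.0634]
ee_rot: [3.142, -0.0, 1.514]
wrist_force: [-3.0, -0.2, 6.1]
width: 0.0356
finger_force: 30.0
```

Request:
{"name": "servo_tool", "arguments": {"plan": [[0,0.004,0,0,0,0,25],[0,0.004,0,0,0,0,25]]}}

```text
time: 15.9
tool_pos: [0.5463, 0.1532, 0.0634]
ee_rot: [-3.141, -0.0, 1.514]
wrist_force: [-3.4, 0.6, 6.6]
width: 0.0363
finger_force: 30.0
```

Request:
{"name": "servo_tool", "arguments": {"plan": [[0,0.004,0,0,0,0,25],[0,0.004,0,0,0,0,25]]}}

```text
time: 16.07
tool_pos: [0.5464, 0.1532, 0.0634]
ee_rot: [-3.14, -0.0, 1.514]
wrist_force: [-4.0, -0.0, 7.2]
width: 0.0362
finger_force: 30.0
```

Request:
{"name": "servo_tool", "arguments": {"plan": [[0,0.004,0,0,0,0,25],[0,0.004,0,0,0,0,25]]}}

```text
time: 16.23
tool_pos: [0.5464, 0.1532, 0.0634]
ee_rot: [-3.139, -0.0, 1.514]
wrist_force: [-4.3, 0.2, 7.1]
width: 0.0357
finger_force: 30.0
```

Request:
{"name": "servo_tool", "arguments": {"plan": [[0,0.005,0,0,0,0,25],[0,0.008,0,0,0,0,25],[0,0.008,0,0,0,0,25]]}}

```text
time: 16.48
tool_pos: [0.5466, 0.1532, 0.0635]
ee_rot: [-3.138, 0.0, 1.514]
wrist_force: [-6.8, 0.7, 8.6]
width: 0.0359
finger_force: 30.0
```

Run:
```python
from h import *
o=robot.get_obs();print(o['tool_pos'],o['ee_rot'],o['wrist_force'],o['wrist_torque']);a=snap('wrist','w5.png');b=snap('scene','s5.png')
c=np.vstack([cv2.resize(a[130:330,180:500,::-1],(640,400),interpolation=2),cv2.resize(b[210:310,200:320,::-1],(240,200),interpolation=2) if 0 else cv2.copyMakeBorder(cv2.resize(b[230:300,200:310,::-1],(314,200),interpolation=2),0,0,0,326,0)])
cv2.imwrite('pics/w5c.png',c)
```

```text
[0.54659734 0.15315729 0.06346438] [-3.13790650e+00  1.20164468e-05  1.51423327e+00] [-6.82996634  0.66556535  8.64437203] [-0.07617526  1.25028193 -0.01883258]
```

View pics/w5c.png

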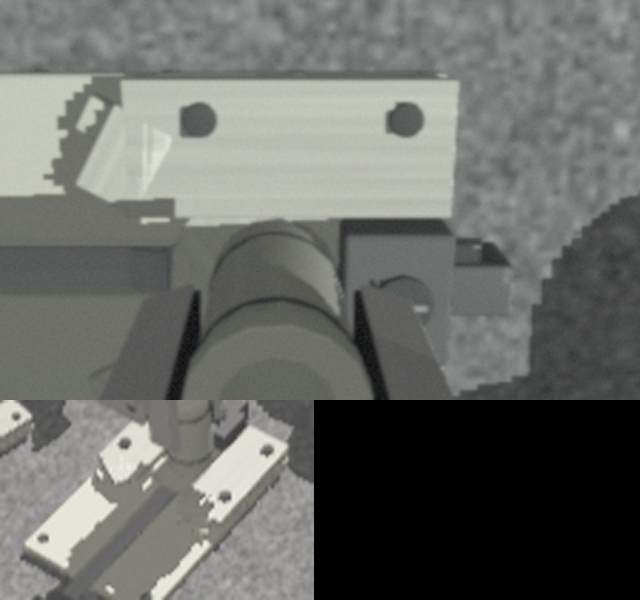

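Contact with the stop is felt: the TCP stalls at x = 0.5466 and the push rises to about 5 N. The picture shows the barrel edge against the block at column 342. I'll relax the push and release.

Request:
{"name": "servo_tool", "arguments": {"plan": [[0,-0.01,-0.004,0,0,0,25],[0,-0.016,-0.004,0,0,0,25],[0,-0.016,-0.004,0,0,0,25]]}}

```text
time: 16.83
tool_pos: [0.5462, 0.1532, 0.0634]
ee_rot: [-3.141, -0.0, 1.514]
wrist_force: [-2.3, 0.6, 5.4]
width: 0.0362
finger_force: 30.0
```

Request:
{"name": "servo_tool", "arguments": {"plan": [[0,0,0,0,0,0,38],[0,0,0,0,0,0,42],[0,0,0,0,0,0,46],[0,0,0,0,0,0,52],[0,0,0,0,0,0,60],[0,0,0,0,0,0,60],[0,0,0,0,0,0,60],[0,0,0,0,0,0,60]]}}

```text
time: 17.5
tool_pos: [0.5466, 0.153, 0.0633]
ee_rot: [3.142, -0.0, 1.514]
wrist_force: [0.4, -0.6, -0.2]
width: 0.0602
finger_force: 0.0
```

Request:
{"name": "servo_tool", "arguments": {"plan": [[0,0,-0.1,0,0,0,60],[0,0,-0.3,0,0,0,60],[0,0,-0.6,0,0,0,60],[0,0,-0.9,0,0,0,60],[0,0,-1,0,0,0,60],[0,0,-1,0,0,0,60],[0,0,-1,0,0,0,60]]}}

```text
time: 18.08
tool_pos: [0.5467, 0.153, 0.1635]
ee_rot: [3.141, -0.0, 1.514]
wrist_force: [0.7, -0.0, -0.8]
width: 0.0604
finger_force: 0.0
```

Run:
```python
from h import *
o=robot.get_obs();print(o['tool_pos'],o['time']);a=snap('wrist','w6.png');b=snap('scene','s6.png')
c=np.hstack([cv2.resize(a[110:310,180:460,::-1],(560,400),interpolation=2),cv2.resize(b[230:310,205:253+0,::-1],(240,400),interpolation=2)])
cv2.imwrite('pics/w6c.png',c)
```

```text
[0.5466905  0.15304826 0.16351539] 18.0833
```

View pics/w6c.png

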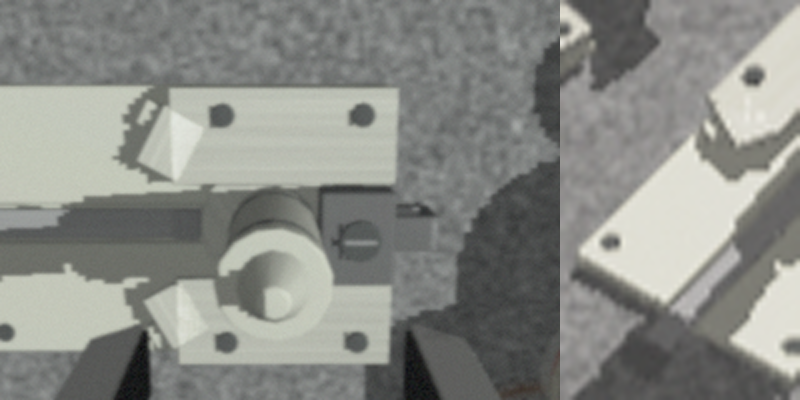

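The syringe stands upright against the stop, with the strip end at column 201 behind it. I'll verify the catch and the home distance numerically.

Run:
```python
from h import *
np.set_printoptions(precision=1,suppress=True,linewidth=150)
o=robot.get_obs();p=np.array([.5376,.1536]);th=-.0545
x=np.array([np.cos(th),np.sin(th)]);y=np.array([-x[1],x[0]])
g=cv2.cvtColor(cv2.imread('pics/w6.png'),6).astype(float)
o1=np.load('o1.npy',allow_pickle=True).item();g1=cv2.cvtColor(cv2.imread('pics/w1.png'),6).astype(float)
for X in range(-56,-8,2):
  r=[]
  for G,O in((g1,o1),(g,o)):
   for Y in(0,12):
    uv=np.array([proj('wrist',[*(p+x*X/1e3+y*(Y+k)/1e3),.0085 if X<-34 or Y else .011],O)[0] for k in np.linspace(-4,4,9)],np.float32)
    r.append(cv2.remap(G.astype(np.float32),uv[:,0].copy(),uv[:,1].copy(),1).mean())
  print(X,np.array(r))
def st(u,v,z):
  q=onz('wrist',(180+u/2,110+v/2),z,o)[:2]-p;return np.array([q@x,q@y])*1e3
print('strip end',st(201,225,.0115),'nozzle',st(272,303,.096),'ring c',st(274,285,.080),'stop L',st(321,240,.033),'flange?',st(220,255,.080),st(333,280,.080))
```

```text
-56 [153.7 182.1  90.1 138.1]
-54 [153.2 181.6  90.  138.9]
-52 [152.4 182.4  90.  138.3]
-50 [152.3 181.7  90.3 138.8]
-48 [152.4 183.8  89.9 138.5]
-46 [152.7 184.4  91.1 139.7]
-44 [153.4 183.3  89.7 136.2]
-42 [153.5 183.5  89.3 131.8]
-40 [152.7 183.3  90.3 131.2]
-38 [153.  183.9  89.9 131.9]
-36 [152.5 183.9  90.2 131.4]
-34 [145.8 184.1  88.  131.7]
-32 [122.9 184.   85.  131.5]
-30 [118.5 183.   84.3 128.4]
-28 [119.5 182.4  84.3 124.5]
-26 [117.6 182.3  83.4 123.8]
-24 [123.2 182.9  82.3 122.9]
-22 [141.4 183.9  96.2 110.6]
-20 [145.9 183.4 107.2 106. ]
-18 [143.4 183.4 106.6 116.7]
-16 [143.6 182.  106.3 129.1]
-14 [144.2 180.4 105.3 128.9]
-12 [144.1 183.9  98.3 124.4]
-10 [146.3 183.5  81.8 120.4]
strip end [-22.1   1.1] nozzle [ 6.5 -1.3] ring c [ 7.  -1.1] stop L [23.8  0.7] flange? [-9.6  8.7] [25.3  0.5]
```

The ramp is fully exposed behind the flange, from x = -33 to -23 and in the same place as at the start. The syringe axis is about 17 mm from the stop face and upright, so I'm handing it in.

```bash
python3 -c "
from bench import robot
print(robot.close_job())"
```

```text
the job is handed in; nothing more can be done
None
```

The syringe is upright in the larger stand, pushed gently home against the stop; the camera readings show the catch up behind the flange, and the job is handed in with no verdict returned.

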